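# Open the latching beam shutter on the optical rail

## Task

Open the beam shutter on the optical rail, the slide unit with the stop pin on top: with the fingertips push its finger plate inwards until the sprung pin drops into the slide, then let go and back off, so that the spring returns the slide onto the pin and it stays latched half-way with its hole in the beam. Only push with moderate force: do not pinch or lift anything, do not touch the pin, do not shift the filter slide, and leave the loose things on the table where they stand.

Things in the scene. Friction and masses are not known exactly. Their poses are not given: they have to be found in the camera images.
- shutter: Beam shutter on the rail: black carrier, black housing 56 (x) x 36 (y) mm, its top 84 mm above the origin; an aluminium slide runs through it, a stop pin stands in a brass bush on top. Fixed. Origin: centre of the carrier's underside, on the rail's top, 30 mm above the table. +x (level, away from the robot): the way the slide is pushed in; y: along the rail; z up. Its place on the rail varies.
- shutter_plate (a point): Centre of the outer (-x) pushing face of the upright finger plate on the slide's outer end, moving with the slide. Plate 30 mm wide (y), 52 mm high, 6 mm thick (x, behind this point); top edge 26 mm above this point. With the slide out the point lies 98 mm before (-x) and 66 mm above the shutter's origin, 96 mm above the table. Axes as the shutter's.
- shutter_slide (a joint): Slide travel in m: 0 = out (closed, start), grows along the shutter's +x, 0.036 = hard end stop. A spring pushes it out: about 3 N at 0, 5.5 N at 0.020, 7.5 N at 0.036. Past 0.020 the pin drops into a recess in its top edge; released, the slide springs back and the pin catches it at 0.020, its hole in the beam. Let go earlier, it returns to 0. Pushing to 0.026-0.033 is ample.
- pin_knob (a point): Top centre of the stop pin's knurled steel knob (18 mm diameter, 11 mm high), on the shutter's axis, 113 mm above the shutter's origin while up, 143 mm above the table. Not to be touched.
- stop_pin (a joint): Drop of the sprung stop pin in m: 0 = up, riding on the slide's edge (start); 0.0055 = dropped into the slide's recess. It drops by itself.
- filter_plate (a point): The like point on the finger plate of the filter slide, a look-alike unit on the same rail without a pin (plain flat top, filter glasses in its slide, which sticks out farther behind). Its slide must stay where it is.
- filter_slide (a joint): Travel of the filter slide in m, 0 to 0.030 along +x; it stays where it is by friction (3 N). Must not change.
- rail: Black optical rail, 75 mm wide, 660 mm long (y), 30 mm high, fixed, with a finned lamp head (to 113 mm above the table) at its +y end and a brass horn receiver at its -y end; between them, in any order about 130 mm apart, shutter, filter holder and lens mount. Origin: centre of its underside on the table; axes as the shutter's.
- lens_mount: Fixed carrier with an upright round lens ring of 52 mm diameter, top 122 mm above the table, on one of the rail's three places. Origin: centre of the carrier's underside, on the rail's top.
- lens_tube: Loose black lens tube, 31 mm diameter, 34 mm high, standing in front of the rail. Origin: centre of its underside.
- pedestal: Loose steel pedestal post, foot 32 mm diameter, 61 mm high, standing in front of the rail. Origin: centre of its underside.
- waveguide: Loose brass waveguide piece with two round flanges of 32 mm diameter, 44 mm high, standing. Origin: centre of its underside.
- driver: Loose screwdriver with a black handle, 180 mm long, 26 mm high, lying along its x. Origin: centre of its underside.
- mirror_mount: Loose black mirror mount, 46 mm wide and 48 mm high, with two adjuster screws, standing behind the rail. Origin: centre of its underside.
- wafer_case: Loose round wafer case, 80 mm diameter, 16 mm high, lying flat. Origin: centre of its underside.
- optics_box: Loose small optics box with a white lid, 72 x 52 x 30 mm, behind the rail. Origin: centre of its underside.

How it is judged:
On the way, in this order (a step that is already met when the one before it is completed fails the run):
1. the shutter's slide is pushed in by the fingers until the stop pin has dropped (value of joint stop_pin above 0.004 m and value of joint shutter_slide above 0.019 m and contact force between the fingers and shutter_slide above 0.5 N), for 0.05 s.
2. let go, the slide has come back onto the pin and is latched at mid position (value of joint shutter_slide between 0.018 and 0.022 m and value of joint stop_pin above 0.004 m and contact force between the fingers and shutter_slide below 0.1 N), for 0.2 s.
At the end, for the whole second after the job is handed in: The shutter's slide rests latched at mid position (0.020 m, within 2 mm) with the stop pin dropped at least 4 mm into it, still and untouched; the filter slide is within 4 mm and every loose thing within 12 mm of where it was (value of joint shutter_slide between 0.018 and 0.022 m and value of joint stop_pin above 0.004 m and not (velocity of joint shutter_slide above 0.005 m/s) and velocity of joint shutter_slide above -0.005 m/s and distance of filter_plate from where it was at the start of the episode below 0.004 m and distance of each of lens_tube, pedestal, waveguide, driver, mirror_mount, wafer_case, optics_box from where it was at the start of the episode below 0.012 m).
It fails at once if the shutter's slide is pinched or struck (more than 20 N before it is at its end stop) or jammed against its end stop (more than 45 N) ((contact force between the fingers and shutter_slide above 20 N and value of joint shutter_slide below 0.034 m) or contact force between the fingers and shutter_slide above 45 N).
It fails at once if the stop pin is touched (contact force between any of the fingers, the arm and stop_pin above 0.5 N).
It fails at once if the filter slide is shifted by more than 4 mm (distance of filter_plate from where it was at the start of the episode above 0.004 m).
It fails at once if a loose thing is shifted or lifted by more than 12 mm (distance of any of lens_tube, pedestal, waveguide, driver, mirror_mount, wafer_case, optics_box from where it was at the start of the episode above 0.012 m).
It also fails if it takes over 29 s, if anything falls off the work surface, if the arm or the gripper's body presses on something with over 40 N, if the wrist force passes 120 N, or if a joint passes its speed limit or range.

## Robot

A 7-joint arm with a two-finger parallel gripper is mounted at the origin on the work surface. World frame = base frame: x ahead of the robot, y to its left, z up, the work surface at z = 0. Lengths are in m, angles in rad, forces in N, time in s.
With the tool pointing down it reaches from about 0.425 to 1.025 m from the base axis. Payload 9.4 kg.
Tool frame: the origin (TCP) lies midway between the tips of the shut fingers; the grasp point (between the pads) lies 19 mm behind it; z points along the fingers, x is the direction in which the jaws open and shut, and the axes are right-handed (so a half turn about z gives the same grasp; the last joint's range is limited). The gripper opens to 93 mm and grips with 3 to 60 N. Pads are 15 mm wide; open, the fingers measure 128 mm over their backs; the gripper's body (75 mm by 188 mm) begins 65 mm behind the grasp point.
Start: joints at [-1.242, 0.599, -0.003, 1.599, 0.002, 0.943, -0.08], TCP at [0.286, 0.666, 0.219] pointing down, gripper open.
Joint ranges: [-2.57, 2.57], [-0.35, 1.97], [-1.29, 1.29], [0.11, 2.56], [-1.05, 4.19], [0.11, 1.86], [-2.63, 2.63]. Speed limits (rad/s): [2.22, 2.22, 3.01, 3.01, 3.14, 3.14, 3.14].

## Interface

Orientations are given as a unit quaternion [x, y, z, w].
In Python, from station import r, imaging gives the robot as it stands.
- The arm moves only by the shell command python3 -m creep 'ROWS' [OPENING] [FORCE]. ROWS is text: rows parted by semicolons, each of 6 numbers parted by spaces: the shift along the tool's x, y, z each as a share of 0.3 m, from -1 to 1, then the turn, a rotation vector about the tool's x, y, z each as a share of 120 degrees, from -1 to 1. In form: x y z wx wy wz; .... A call has 1 to 20 rows; each row shifts and turns the pose as measured when the row begins, along the tool's axes as they then stand; what a row does not reach is not made up. A row lasts 1/12 s, in which the tool goes at most 41.7 mm and 7.16 degrees, less where a joint would pass 70% of its speed; a pose out of reach is approached as far as the arm can. A call with a number of a shift or a turn outside -1 to 1 is refused whole. A call with a gripper value outside its range is refused whole. OPENING is the finger opening in mm, from 0 to 93, set as the call begins (- or left out, the last holds). The fingers move at their own pace and stop on an object; FORCE is the grip in N (left out, the last holds). Time passes only in rows, so rows that do not move let the fingers close. It gives the time, the measured TCP pose, the force and the opening at its end, in the units of the state.
- r.read_state(): the state, without advancing time (a new reading comes with each control period).
- imaging.snapshot(name): name is "side" or "top"; returns (picture, depth): 400x640x3 uint8, red, green, blue; 400x640 float32, m along the optical axis (not along the pixel's ray), 0 where there is no reading.
- imaging.camera_model(name): a dict with "camera_matrix" (3x3 intrinsics, pixels), "rvec" (rotation vector, rad) and "tvec" (3), from world to camera coordinates, as OpenCV has them. Camera axes: x right, y down, z forward; pixel columns grow to the right and rows downward; lengths in m; the calibration is good to about 2 mm. A picture is of the moment at which its call begins. camera_model takes no time and is no camera call.
- r.hand_in(): hands the job in, once; it reports no verdict.
The state is a dict: "t": time; "qpos": joint angles; "joint_velocities": joint speeds; "joint_torque": joint torques, N m; "tool_pos": TCP position; "orientation": TCP orientation; "wrist_force": force on the tool from outside, world axes, zero at the start; "moment": the same for the moment, N m; "grip_width": finger opening in m.
Only numpy, scipy, OpenCV 4.12 (cv2) and the standard library are available. Lean on these libraries where they do the work, as an engineer would, in place of code of your own. Each camera call takes 0.05 s, during which the arm holds its last target.

## Working session

There is one attempt and no reset: what is moved stays moved. The work goes in short steps, Python scripts to look and compute and a shell command to move; the robot and the scene stay as the last step left them, time stands still between calls to the robot, and variables do not carry over. Pictures are saved under pics/ and viewed, and the job is handed in when it is done.

```bash
ls; mkdir -p pics; cat > h.py <<'E'
import numpy as np, cv2
from station import r, imaging
def cam(n):
    m=imaging.camera_model(n);K=np.array(m["camera_matrix"],float);R=cv2.Rodrigues(np.array(m["rvec"],float))[0];t=np.array(m["tvec"],float).ravel()
    return K,R,t
def unproj(n,u,v,d):
    K,R,t=cam(n);p=np.linalg.inv(K)@np.array([u,v,1.])*d
    return R.T@(p-t)
def proj(n,P):
    K,R,t=cam(n);p=K@(R@np.array(P,float)+t);return p[:2]/p[2]
E
python3 - <<'E'
from h import *
s=r.read_state();print(s)
for n in("side","top"):
    p,d=imaging.snapshot(n);cv2.imwrite(f"pics/{n}0.png",p[:,:,::-1]);np.save(f"{n}0.npy",d)
    K,R,t=cam(n);print(n,K[0,0],-R.T@t,R[2])
E
```

```text
pics
{'t': 0.0, 'qpos': array([-1.24172395,  0.60012169, -0.00254655,  1.60015671,  0.00179079,
        0.94288496, -0.07980092]), 'joint_velocities': array([-0.00041586, -0.0007099 ,  0.00195091,  0.00107642, -0.00029663,
        0.00186914, -0.00043318]), 'joint_torque': array([-9.21670035e-04, -7.65044260e+01,  1.49725176e+00, -2.52356941e+01,
       -5.24422294e-02,  1.69476634e-02,  1.48862027e-04]), 'tool_pos': array([0.28599326, 0.66566061, 0.21775282]), 'orientation': array([ 8.35068020e-01,  5.50146151e-01, -6.15506950e-04,  4.85976990e-04]), 'wrist_force': array([-0.85283177, -0.10517136,  0.38143544]), 'moment': array([ 0.02980945, -0.02599763,  0.00209373]), 'grip_width': 0.09310974832559406}
side 466.28804653706334 [ 0.38982391 -0.66732121  0.65344332] [ 0.17929542  0.79833971 -0.57489726]
top 517.4426259677358 [0.42860506 0.06731032 1.25875981] [ 0.13889358 -0.00450593 -0.99029706]
```

View pics/side0.png

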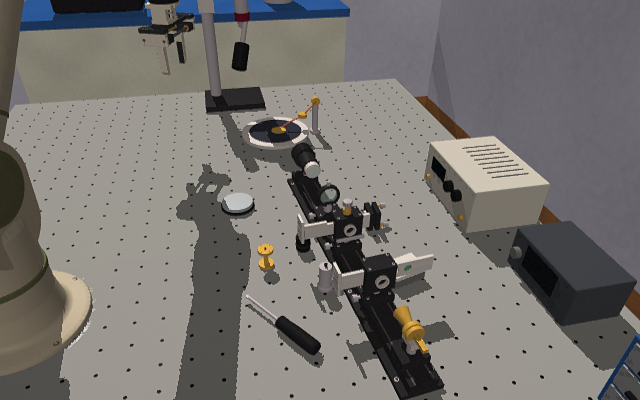

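View pics/top0.png

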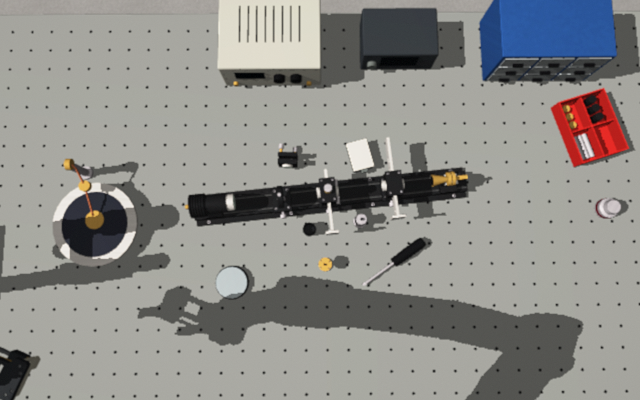

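The side view shows the shutter with its brass bush and pin near (347,210), and its plate near (305,228). The filter holder is near (380,275). In the top view the shutter is near (328,188) with its plate at (332,231). I'll enlarge both.

```bash
python3 - <<'E'
import cv2
a=cv2.imread("pics/side0.png")[170:320,260:440];cv2.imwrite("pics/s1.png",cv2.resize(a,None,fx=4,fy=4,interpolation=cv2.INTER_CUBIC)[:600,:720])
a=cv2.imread("pics/top0.png")[130:280,270:430];cv2.imwrite("pics/t1.png",cv2.resize(a,None,fx=4,fy=4,interpolation=cv2.INTER_CUBIC))
E
```

```text
(no output)
```

View pics/s1.png

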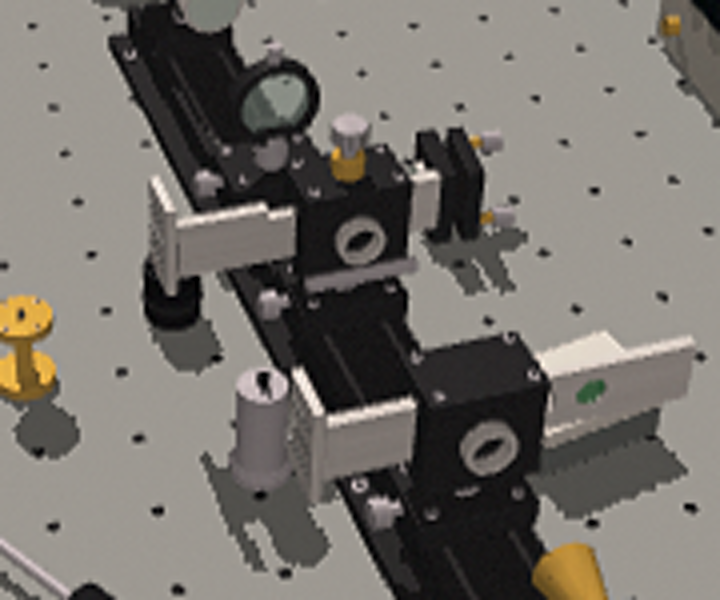

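View pics/t1.png

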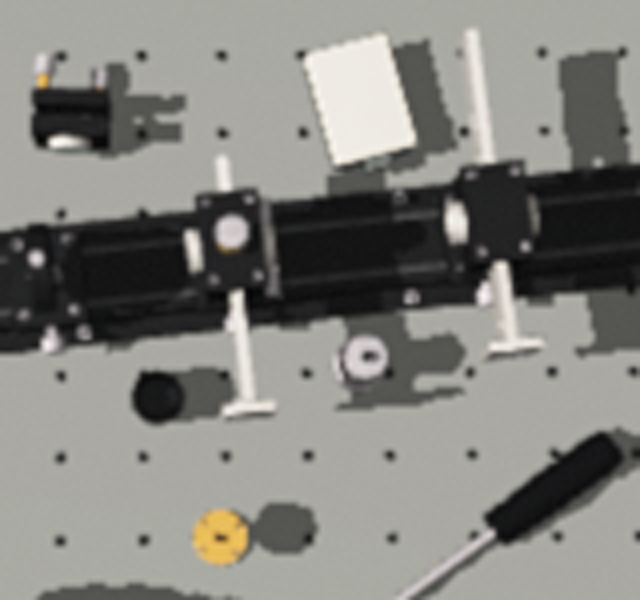

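```bash
cat >> h.py <<'E'
def onz(n,u,v,z):
    K,R,t=cam(n);c=-R.T@t;ray=R.T@np.linalg.inv(K)@np.array([u,v,1.]);return c+ray*(z-c[2])/ray[2]
E
python3 - <<'E'
from h import *
dt=np.load("top0.npy");ds=np.load("side0.npy")
T=lambda x,y:(270+x/4-.4,130+y/4-.4)
S=lambda x,y:(260+x/4-.4,170+y/4-.4)
def both(nm,n,f,d,x,y,z):
    u,v=f(x,y);dd=d[int(round(v)),int(round(u))];print(nm,onz(n,u,v,z).round(4),unproj(n,u,v,dd).round(4))
for a in [("knob",232,231,.143),("pl_l",222,411,.122),("pl_r",275,404,.122),("plc",248,408,.122),("filtpl",515,346,.122),("ped",365,357,.061),("tube",158,397,.034),("wg",220,536,.044)]: both(a[0],"top",T,dt,*a[1:])
for a in [("s knob",350,125,.143),("pl far",152,178,.122),("pl near",172,212,.122)]: both(a[0],"side",S,ds,*a[1:])
# rail direction from the depth: points z ~0.114 etc.
h,w=dt.shape;K,R,t=cam("top");u,v=np.meshgrid(np.arange(w),np.arange(h));c=np.stack([u*dt,v*dt,dt],-1)@np.linalg.inv(K).T;P=(c-t)@R
m=(P[...,2]>.024)&(P[...,2]<.036)&(u>190)&(u<470)&(v>160)&(v<230)
q=P[m][:,:2].astype(np.float32);b=cv2.minAreaRect(q);print(b)
mm=(P[...,2]>.08)&(v>215)&(v<240)&(u>300)&(u<350);print(P[mm].round(3)[:, :],)
E
```

```text
knob [0.6154 0.0477 0.143 ] [0.6152 0.0477 0.1438]
pl_l [0.5186 0.0539 0.122 ] [0.528  0.0525 0.0033]
pl_r [0.5222 0.0247 0.122 ] [0.5223 0.0246 0.1212]
plc [0.5201 0.0395 0.122 ] [0.5203 0.0395 0.1199]
filtpl [ 0.5532 -0.1084  0.122 ] [ 0.553  -0.1081  0.1238]
ped [ 0.5542 -0.0304  0.061 ] [ 0.5542 -0.0303  0.061 ]
tube [0.5342 0.0907 0.034 ] [0.5357 0.091  0.0169]
wg [0.4518 0.0548 0.044 ] [0.4518 0.0548 0.0435]
s knob [0.6139 0.0435 0.143 ] [0.615  0.047  0.1405]
pl far [0.5173 0.0484 0.122 ] [0.5176 0.0502 0.1206]
pl near [0.5215 0.0198 0.122 ] [0.5222 0.0235 0.1192]
((0.6166373491287231, 0.03630909323692322), (0.16495153307914734, 0.6543000340461731), 0.22764214873313904)
[[0.559 0.044 0.085]
 [0.557 0.042 0.099]
 [0.557 0.04  0.102]
 [0.429 0.067 1.259]
 [0.554 0.042 0.103]
 [0.555 0.04  0.102]
 [0.555 0.038 0.098]
 [0.429 0.067 1.259]
 [0.552 0.042 0.102]
 [0.553 0.04  0.099]
 [0.552 0.038 0.104]
 [0.429 0.067 1.259]
 [0.55  0.042 0.103]
 [0.55  0.04  0.106]
 [0.55  0.038 0.101]
 [0.548 0.042 0.097]
 [0.548 0.04  0.103]
 [0.548 0.038 0.1  ]
 [0.546 0.042 0.103]
 [0.546 0.04  0
[... 1112 characters left out ...]
0.123]
 [0.519 0.039 0.12 ]
 [0.52  0.036 0.117]
 [0.519 0.034 0.121]
 [0.519 0.032 0.123]
 [0.52  0.03  0.117]
 [0.52  0.028 0.117]
 [0.519 0.025 0.118]
 [0.519 0.023 0.121]
 [0.517 0.052 0.121]
 [0.517 0.05  0.125]
 [0.517 0.048 0.123]
 [0.517 0.045 0.123]
 [0.517 0.043 0.121]
 [0.517 0.041 0.118]
 [0.517 0.039 0.12 ]
 [0.517 0.036 0.119]
 [0.518 0.034 0.111]
 [0.518 0.032 0.11 ]
 [0.518 0.03  0.11 ]
 [0.518 0.027 0.112]
 [0.518 0.025 0.102]
 [0.517 0.052 0.099]
 [0.516 0.05  0.108]
 [0.516 0.047 0.11 ]
 [0.516 0.045 0.114]
 [0.516 0.043 0.102]
 [0.517 0.04  0.099]
 [0.516 0.038 0.1  ]
 [0.517 0.036 0.095]
 [0.518 0.033 0.083]
 [0.518 0.031 0.085]
 [0.517 0.029 0.087]
 [0.429 0.067 1.259]]
```

```bash
python3 - <<'E'
from h import *
def cloud(n):
    d=np.load(n+"0.npy");h,w=d.shape;K,R,t=cam(n);u,v=np.meshgrid(np.arange(w),np.arange(h));c=np.stack([u*d,v*d,d],-1)@np.linalg.inv(K).T
    P=(c-t)@R;P[d<=0]=np.nan;return P,u,v
P,u,v=cloud("top")
m=(P[...,2]>.075)&(P[...,2]<.2)&(P[...,0]>.5)&(P[...,0]<.53)&(P[...,1]>.015)&(P[...,1]<.06)
q=P[m];print(len(q),np.polyfit(q[:,1],q[:,0],1), q.mean(0))
# rail's front edge
pts=[]
for y in np.arange(-.26,.33,.01):
    s=(abs(P[...,1]-y)<.006)&(P[...,2]>.022)&(P[...,2]<.04)&(P[...,0]>.52)&(P[...,0]<.72)
    x=P[...,0][s]
    if len(x)>3: pts.append((y,np.percentile(x,3),np.percentile(x,97)))
pts=np.array(pts);
for k in(1,2):
    b=cv2.fitLine(pts[:,[0,k]].astype(np.float32),cv2.DIST_HUBER,0,.001,.001).ravel();print(np.degrees(np.arctan(b[1]/b[0])),b)
# tall obstacles along path
for n in("top","side"):
    P,u,v=cloud(n);m=(P[...,2]>.1)&(P[...,0]>.2)&(P[...,0]<.65)&(P[...,1]>-.1)&(P[...,1]<.8);q=P[m]
    H={}
    for p in q:
        k=(round(p[0]*20)/20,round(p[1]*20)/20);H[k]=max(H.get(k,0),round(float(p[2]),3))
    print(n,sorted(H.items()))
E
```

```text
68 [-0.11363151  0.52452363] [0.52022774 0.03780546 0.11174776]
-5.7620306 [ 0.99494743 -0.10039698  0.033       0.59121   ]
-6.2059617 [ 0.99413973 -0.1081028   0.075       0.6335355 ]
top [((0.2, 0.6), 0.347), ((0.25, 0.55), 0.349), ((0.25, 0.6), 0.35), ((0.3, 0.55), 0.348), ((0.3, 0.6), 0.349), ((0.3, 0.65), 0.325), ((0.5, 0.0), 0.121), ((0.5, 0.05), 0.125), ((0.55, -0.1), 0.122), ((0.55, 0.05), 0.106), ((0.55, 0.3), 0.107), ((0.55, 0.35), 0.112), ((0.6, -0.1), 0.118), ((0.6, 0.0), 0.102), ((0.6, 0.05), 0.146), ((0.6, 0.15), 0.125), ((0.6, 0.25), 0.11), ((0.6, 0.3), 0.112), ((0.6, 0.35), 0.116), ((0.65, -0.1), 0.119), ((0.65, 0.05), 0.122)]
side [((0.2, 0.6), 0.344), ((0.25, 0.55), 0.345), ((0.25, 0.6), 0.39), ((0.25, 0.65), 0.401), ((0.3, 0.55), 0.345), ((0.3, 0.6), 0.397), ((0.3, 0.65), 0.4), ((0.3, 0.7), 0.344), ((0.3, 0.75), 0.344), ((0.35, 0.7), 0.345), ((0.35, 0.75), 0.344), ((0.5, 0.0), 0.122), ((0.5, 0.05), 0.122), ((0.55, -0.1), 0.121), ((0.55, 0.05), 0.103), ((0.55, 0.3), 0.109), ((0.55, 0.35), 0.112), ((0.6, -0.1), 0.116), ((0.6, 0.0), 0.11), ((0.6, 0.05), 0.144), ((0.6, 0.15), 0.122), ((0.6, 0.25), 0.107), ((0.6, 0.3), 0.112), ((0.6, 0.35), 0.114), ((0.65, -0.1), 0.115), ((0.65, 0.05), 0.116)]
```

Two estimates agree: yaw is about 6.2° and the plate face is at (0.518, 0.037). The path at z=0.22 is clear. Next I'll turn the tool so its y points along the push, with the fingers shut.

```bash
python3 -m creep '0 0 0 0 0 -0.05; 0 0 0 0 0 -0.05; 0 0 0 0 0 -0.05; 0 0 0 0 0 -0.05; 0 0 0 0 0 -0.05; 0 0 0 0 0 0; 0 0 0 0 0 0' 0 10
cat >> h.py <<'E'
from scipy.spatial.transform import Rotation as Ro
YAW=np.radians(6.2)
def go(tgt):
    s=r.read_state();R=Ro.from_quat(s["orientation"]);d=R.inv().apply(np.array(tgt)-s["tool_pos"])
    c,sn=np.cos(YAW),np.sin(YAW);W=np.array([[-sn,c,0],[c,sn,0],[0,0,-1]]).T
    print("pos",s["tool_pos"].round(4),"shift mm",(d*1000).round(1),"share",(d/.3).round(4),"rot share",((R.inv()*Ro.from_matrix(W)).as_rotvec()/np.radians(120)).round(4),"F",s["wrist_force"].round(2),"w",s["grip_width"],"t",s["t"])
E
python3 -c "
from h import *
go([.46,.031,.215])"
```

```text
t: 0.68
tool_pos: [0.2851, 0.664, 0.2143]
orientation: [0.656, 0.755, -0.004, 0.001]
wrist_force: [-0.6, -0.4, 0.3]
grip_width: 0.0508
pos [0.2851 0.664  0.2143] shift mm [-651.2   85.2    3.4] share [-2.1705  0.284   0.0114] rot share [-0.0016  0.0033  0.0149] F [-0.61 -0.38  0.27] w 0.0507914647437802 t 0.6833
```

```bash
python3 -m creep '-0.11 0.014 0 0 0 0.003; -0.11 0.014 0 0 0 0.003; -0.11 0.014 0 0 0 0.003; -0.11 0.014 0 0 0 0.003; -0.11 0.014 0 0 0 0; -0.11 0.014 0 0 0 0; -0.11 0.014 0 0 0 0; -0.11 0.014 0 0 0 0; -0.11 0.014 0 0 0 0; -0.11 0.014 0 0 0 0'
python3 -c "
from h import *
go([.46,.031,.215])"
```

```text
t: 1.52
tool_pos: [0.359, 0.3336, 0.2126]
orientation: [0.677, 0.736, -0.004, -0.001]
wrist_force: [1.0, 0.1, -0.6]
grip_width: 0.0003
pos [0.359  0.3336 0.2126] shift mm [-309.9   75.7   -1.8] share [-1.0331  0.2522 -0.0059] rot share [-0.003   0.0017 -0.0122] F [ 1.01  0.13 -0.63] w 0.0003149350183434761 t 1.5167
```

```bash
python3 -m creep '-0.11 0.03 0 0 0 -0.003; -0.11 0.03 -0.002 0 0 -0.003; -0.11 0.03 -0.002 0 0 -0.003; -0.11 0.03 -0.002 0 0 -0.003; -0.11 0.03 -0.002 0 0 -0.003; -0.11 0.03 0 0 0 -0.003; -0.11 0.03 0 0 0 0; -0.11 0.02 0 0 0 0; -0.06 0.01 0 0 0 0; 0 0 0 0 0 0; 0 0 0 0 0 0'
python3 -c "
from h import *
go([.46,.031,.215])"
```

```text
t: 2.43
tool_pos: [0.4596, 0.0379, 0.2174]
orientation: [0.682, 0.731, -0.002, 0.001]
wrist_force: [-0.6, 0.5, -0.4]
grip_width: 0.0007
pos [0.4596 0.0379 0.2174] shift mm [-6.9 -0.   2.4] share [-0.0229 -0.0001  0.008 ] rot share [-0.001   0.0016 -0.0189] F [-0.6   0.48 -0.39] w 0.0007332966855868863 t 2.4333
```

```bash
python3 -m creep '-0.01 0 0.06 0 0 -0.006; -0.01 0 0.06 0 0 -0.006; 0 0 0.06 0 0 -0.006; 0 0 0.06 0 0 -0.002; 0 0 0.06 0 0 0; 0 0 0.06 0 0 0; 0 0 0.05 0 0 0; 0 0 0 0 0 0; 0 0 0 0 0 0'
python3 - <<'E'
from h import *
go([.4904,.034,.086])
p,d=imaging.snapshot("side");cv2.imwrite("pics/s2.png",cv2.resize(p[140:290,220:400,::-1],None,fx=4,fy=4,interpolation=cv2.INTER_CUBIC))
E
```

```text
t: 3.18
tool_pos: [0.4604, 0.0442, 0.0913]
orientation: [0.668, 0.744, 0.002, 0.001]
wrist_force: [-0.3, 0.2, 0.2]
grip_width: 0.0006
pos [0.4604 0.0442 0.0913] shift mm [-13.4  28.7   5.4] share [-0.0445  0.0958  0.018 ] rot share [ 0.0017 -0.0008 -0.0007] F [-0.28  0.18  0.23] w 0.0005511550703871067 t 3.1833
```

View pics/s2.png

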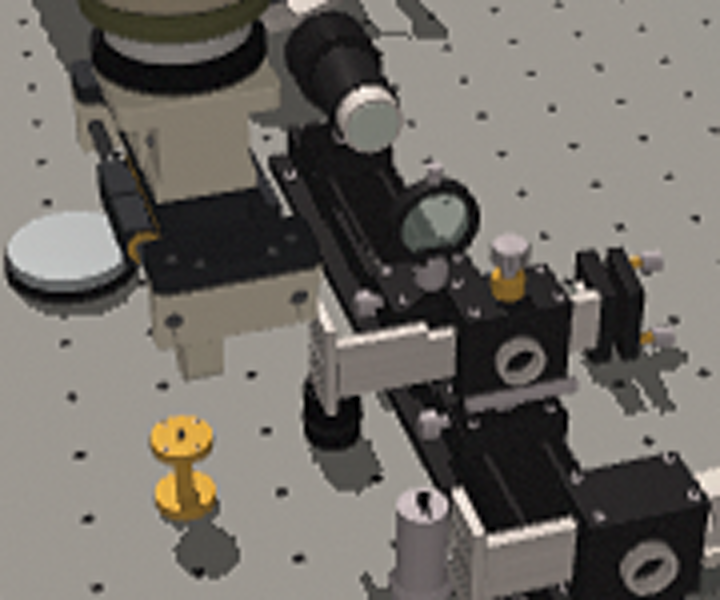

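The shut fingers stand at about (200,365) in the crop, in front of the shutter's plate, which is near (325,365). Everything else is untouched. I'll line up sideways and move closer.

```bash
python3 -m creep '-0.02 0.02 0.01 0 0 0; -0.02 0.02 0.01 0 0 0; -0.01 0.02 0 0 0 0; 0 0.02 0 0 0 0; 0 0.01 0 0 0 0; 0 0 0 0 0 0; 0 0 0 0 0 0'
python3 -c "
from h import *
go([.5104,.0362,.086])"
```

```text
t: 3.82
tool_pos: [0.4952, 0.0316, 0.089]
orientation: [0.669, 0.743, 0.005, 0.003]
wrist_force: [-0.2, -0.3, 0.2]
grip_width: 0.0005
pos [0.4952 0.0316 0.089 ] shift mm [ 3.  15.6  3.2] share [0.01   0.052  0.0107] rot share [ 0.0055 -0.0011 -0.0016] F [-0.16 -0.31  0.17] w 0.00047905805433219156 t 3.8167
```

```bash
python3 -m creep '0.005 0.01 0.005 0.003 0 0; 0.003 0.01 0.004 0.002 0 0; 0 0.008 0 0 0 0; 0 0.007 0 0 0 0; 0 0.007 0 0 0 0; 0 0.005 0 0 0 0; 0 0 0 0 0 0'
python3 -c "
from h import *
go([.5104,.0362,.086])"
```

```text
t: 4.4
tool_pos: [0.5082, 0.036, 0.086]
orientation: [0.669, 0.743, -0.001, -0.002]
wrist_force: [-2.4, -0.3, 1.5]
grip_width: 0.0005
pos [0.5082 0.036  0.086 ] shift mm [ 0.   2.2 -0.1] share [ 0.      0.0073 -0.0002] rot share [-0.0019 -0.001  -0.0014] F [-2.4  -0.32  1.5 ] w 0.0004951965836881382 t 4.4
```

Contact is likely, since the force reads -2.4 N at the expected spot. I'll push on gently.

```bash
python3 -m creep '0 0.008 0 0 0 0; 0 0.008 0 0 0 0; 0 0.008 0 0 0 0; 0 0.008 0 0 0 0; 0 0.008 0 0 0 0; 0 0.008 0 0 0 0; 0 0 0 0 0 0'
python3 - <<'E'
from h import *
go([.5104+.028*.994,.0362+.028*.108,.086])
p,d=imaging.snapshot("side");cv2.imwrite("pics/s3.png",cv2.resize(p[140:290,220:400,::-1],None,fx=4,fy=4,interpolation=cv2.INTER_CUBIC))
E
```

```text
t: 4.98
tool_pos: [0.5179, 0.0367, 0.0854]
orientation: [0.669, 0.743, -0.005, -0.005]
wrist_force: [-2.5, 0.4, 1.9]
grip_width: 0.0007
pos [0.5179 0.0367 0.0854] shift mm [ 0.4 20.5 -0.9] share [ 0.0012  0.0682 -0.003 ] rot share [-0.0069 -0.0006 -0.0014] F [-2.53  0.44  1.87] w 0.0006524931579940166 t 4.9833
```

View pics/s3.png

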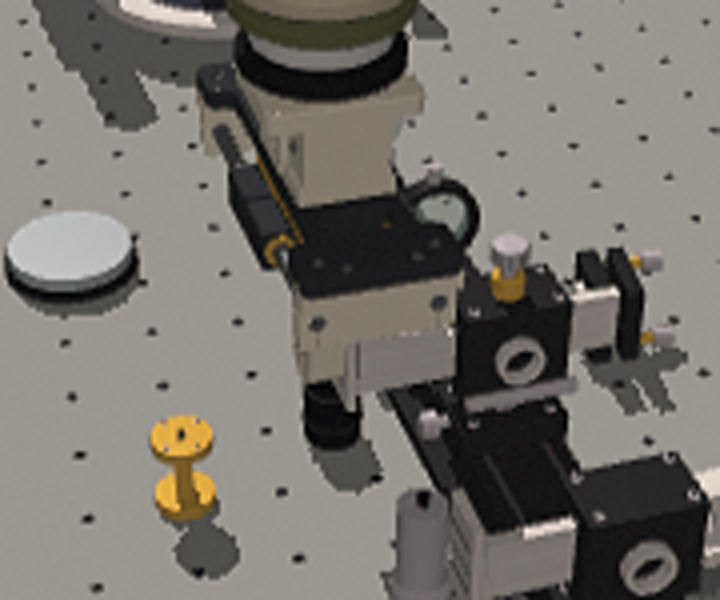

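The plate has moved in about 8–9 mm and the pin is still up. I'll continue.

```bash
python3 -m creep '0 0.01 0 -0.003 0 0; 0 0.01 0 -0.003 0 0; 0 0.01 0 -0.002 0 0; 0 0.01 0 -0.002 0 0; 0 0.01 0 -0.002 0 0; 0 0.01 0 -0.002 0 0; 0 0 0 0 0 0'
python3 - <<'E'
from h import *
go([.5104+.028*.994,.0362+.028*.108,.086])
E
```

```text
t: 5.62
tool_pos: [0.5303, 0.0378, 0.0847]
orientation: [0.669, 0.743, 0.002, 0.002]
wrist_force: [-5.6, 0.4, 3.8]
grip_width: 0.0006
pos [0.5303 0.0378 0.0847] shift mm [ 0.6  8.  -1.2] share [ 0.0019  0.0268 -0.0041] rot share [ 0.0027 -0.0002 -0.0015] F [-5.59  0.37  3.77] w 0.0005770942072060405 t 5.6167
```

```bash
python3 -m creep '0 0.01 0 0 0 0; 0 0.01 0 0 0 0; 0 0.01 0 0 0 0; 0 0.009 0 0 0 0; 0 0 0 0 0 0; 0 0 0 0 0 0'
python3 - <<'E'
from h import *
go([.5104+.028*.994,.0362+.028*.108,.086])
p,d=imaging.snapshot("side");cv2.imwrite("pics/s4.png",cv2.resize(p[140:290,220:400,::-1],None,fx=4,fy=4,interpolation=cv2.INTER_CUBIC))
E
```

```text
t: 6.12
tool_pos: [0.5359, 0.0381, 0.084]
orientation: [0.669, 0.743, -0.002, -0.002]
wrist_force: [-6.2, -0.2, 4.2]
grip_width: 0.0005
pos [0.5359 0.0381 0.084 ] shift mm [ 0.9  2.4 -2. ] share [ 0.0029  0.008  -0.0066] rot share [-0.0027  0.0002 -0.0016] F [-6.15 -0.16  4.2 ] w 0.0005443897375806102 t 6.1167
```

View pics/s4.png

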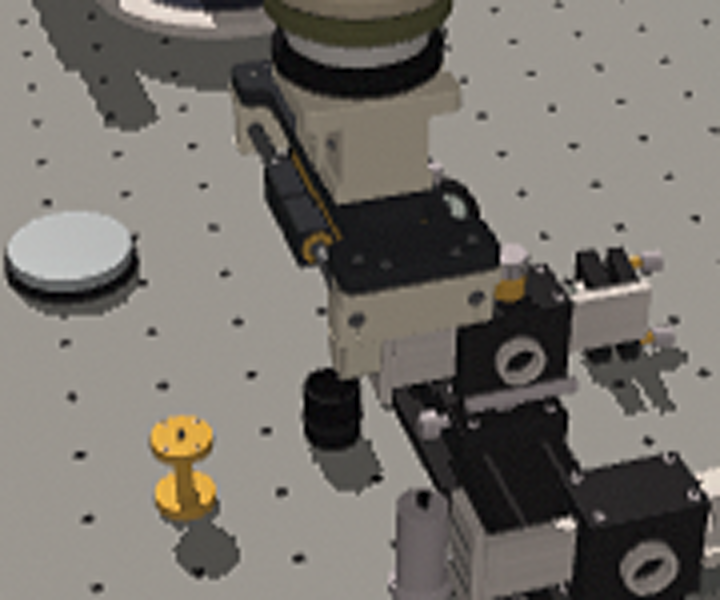

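The knob now sits about 2–3 px lower in the picture, so the pin has dropped. Travel is about 26–28 mm. I'll push slightly more, then back off straight.

```bash
python3 -m creep '0 0.008 -0.003 0 0 0; 0 0.006 -0.002 0 0 0; 0 0 0 0 0 0'
python3 -m creep '0 -0.01 0 0 0 0; 0 -0.01 0 0 0 0; 0 -0.015 0 0 0 0; 0 -0.02 0 0 0 0; 0 -0.03 0 0 0 0; 0 -0.04 0 0 0 0; 0 -0.04 0 0 0 0; 0 -0.04 0 0 0 0; 0 -0.03 0 0 0 0; 0 0 0 0 0 0; 0 0 0 0 0 0'
python3 - <<'E'
from h import *
go([.5104+.028*.994,.0362+.028*.108,.086])
p,d=imaging.snapshot("side");np.save("side5.npy",d);cv2.imwrite("pics/s5.png",cv2.resize(p[140:290,220:400,::-1],None,fx=4,fy=4,interpolation=cv2.INTER_CUBIC))
E
```

```text
t: 6.42
tool_pos: [0.5355, 0.038, 0.0841]
orientation: [0.669, 0.743, -0.006, -0.004]
wrist_force: [-6.0, -0.3, 4.5]
grip_width: 0.0004
t: 7.33
tool_pos: [0.465, 0.0309, 0.0858]
orientation: [0.669, 0.743, -0.0, -0.0]
wrist_force: [0.1, -0.5, 0.3]
grip_width: 0.0002
pos [0.465  0.0309 0.0858] shift mm [ 0.6 73.7 -0.3] share [ 0.0021  0.2456 -0.001 ] rot share [-0.0005 -0.0002 -0.0014] F [ 0.12 -0.49  0.32] w 0.00016077520006951357 t 7.3333
```

View pics/s5.png

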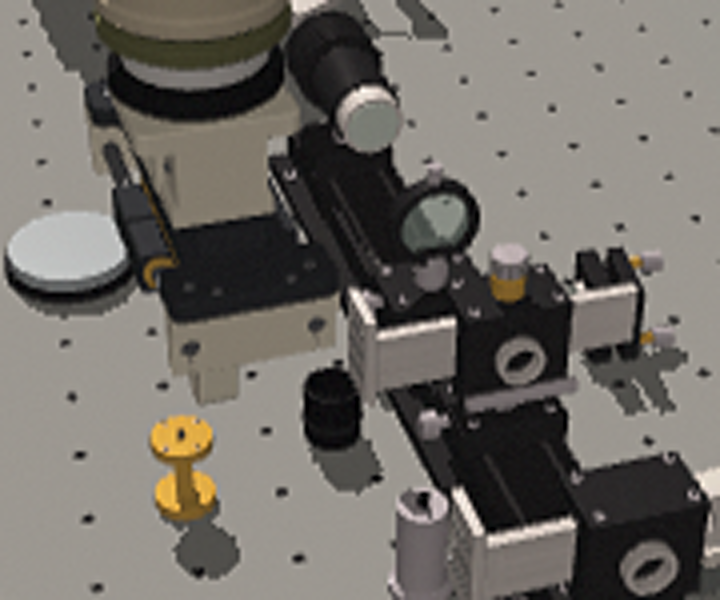

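The knob sits low on its bush at about (510,260). The plate stands at about (362,345), short of its starting place at (325,360). The fingers are clear and the loose things haven't moved. I'll check the numbers from the top camera.

```bash
python3 - <<'E'
from h import *
p,d=imaging.snapshot("top");cv2.imwrite("pics/t6.png",cv2.resize(p[130:280,270:430,::-1],None,fx=4,fy=4,interpolation=cv2.INTER_CUBIC))
def cl(n,d):
    h,w=d.shape;K,R,t=cam(n);u,v=np.meshgrid(np.arange(w),np.arange(h));return ((np.stack([u*d,v*d,d],-1)@np.linalg.inv(K).T)-t)@R
e=np.array([.994,.108]);k=np.array([.6152,.0475])
for nm,dd,ss in(("start",np.load("top0.npy"),np.load("side0.npy")),("now",d,np.load("side5.npy"))):
    for n,D in(("top",dd),("side",ss)):
        P=cl(n,D);rel=P[...,:2]-k;a=rel@e;b=rel@np.array([-.108,.994])
        m=(P[...,2]>.112)&(P[...,2]<.135)&(a<-.055)&(a>-.12)&(abs(b)<.02);kn=(np.hypot(a,b)<.006)&(P[...,2]<.2)&(P[...,2]>.12)
        print(nm,n,"plate top centre along",np.nanmedian(a[m]).round(4),m.sum(),"knob z",np.median(P[...,2][kn]).round(4),kn.sum())
E
```

```text
start top plate top centre along -0.0956 41 knob z 0.1423 22
start side plate top centre along -0.0969 52 knob z 0.1416 19
now top plate top centre along -0.0759 43 knob z 0.1377 22
now side plate top centre along -0.0771 50 knob z 0.1362 16
```

View pics/t6.png

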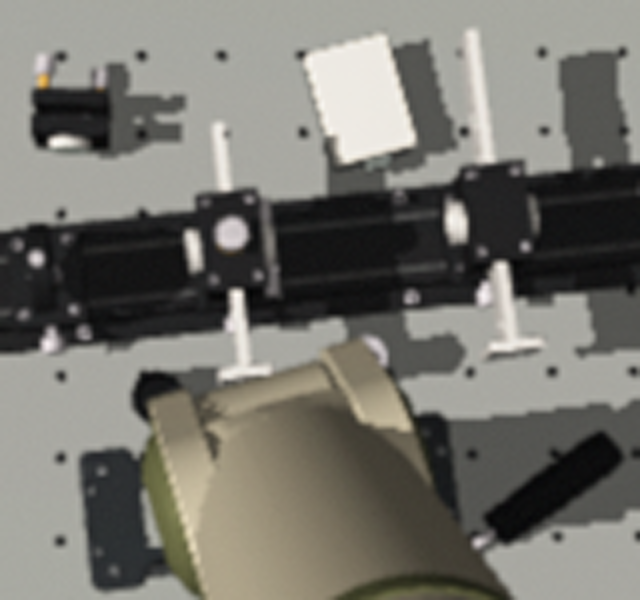

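The slide has moved 19.7–19.8 mm from where it started, and the knob is 4.6–5.4 mm lower, so it is latched. The filter plate, box and mirror mount look the same in the picture. Handing in.

```bash
python3 -c "
from h import *
print(r.hand_in())"
```

```text
the job is handed in; nothing more can be done
None
```

The beam shutter is open and latched half-way, and I handed the job in at about 7.4 s of the 29 s allowed; `hand_in` reports no verdict. I pushed the finger plate in with the shut fingertips. Wrist-force readings between moves stayed around 6 N along the push and about 7.5 N in all. Then I backed straight off, about 5 cm from the plate.

**Latch:** both cameras put the slide 19.7–19.8 mm in from where it started. They show the pin's knob lower by 4.6 mm (top) and 5.4 mm (side). The limit is 4 mm, so the top reading passes by little more than its noise, but the slide held at 20 mm with the fingers off it.

**Surroundings:** by eye, the filter plate and the visible loose things look unmoved. I did not measure them again. The arm hid the waveguide and part of the lens tube, pedestal and screwdriver in the last top view. The side view showed the first three unmoved, and the visible part of the screwdriver looked unmoved from above.

**Disagreement:** the last extra push of about 2 mm did not move the fingers any farther, probably because of how the arm yields under load. The pin had already dropped by then.

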